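# Lock the interlock plunger in under its keeper

## Task

Set the transmitter's interlock block to held: press its black plunger fully in against the spring and, keeping it pressed, slide the steel keeper fully across so that the plunger stays trapped when you let go. Press and push gently, never with more than about 25 N, and leave the other things on the mat where they are.

Things in the scene. Friction and masses are not known exactly. Their poses are not given: they have to be found in the camera images.
- base: Fixed interlock block: steel foot plate 100 x 150 x 10 mm, pillar, and clamped on it a grey head 60 x 112 mm, 28 mm high, with plunger and keeper. Origin: centre of the plate's underside; +y is the way the keeper slides to lock. The head's height varies by up to 12 mm either way and is NOT measured: all heights given are over this origin at mid setting and shift with the head. Sideways it is exact.
- press_spot (a point): Point of the base at x 0, y -28, height 92 mm: nominal spot on the plunger's top, on the arch's -y side. The plunger is a black flat-topped bar, 20 mm wide (x), along y from -46 to 30 mm, top 92 mm high at rest, 80 mm fully in. It may be pressed anywhere on top. The head's rails beside it (19 mm and more from its middle) are 77.5 mm high, all else there is lower.
- arch_face (a point): Point of the base at x 0, y -10, height 105 mm: nominal middle of the flat pushing face, turned to -y, of the keeper's steel arch over the plunger, when the keeper's joint is 0; the face is at y = -10 mm plus the joint value. Crossbar 34 mm along x, 8 mm thick along y, 95 to 115 mm high; a post under each end (x 12 to 17 mm either side), flush with the face.
- ears (a point): Point of the base at x 0, y 14, height 74 mm, midway between the near (-y) faces of two ears on the plunger's flanks (y 14 to 30 mm). The keeper's two tongues (68 to 74 mm high) butt on the ears unless the plunger is in by 10 mm or more; then they slide over them and trap the plunger. So keep the plunger pressed, on the -y side of the arch, while pushing the arch to +y.
- plunger (a joint): How far the plunger is pressed in, m: 0 at rest (up), 0.012 fully in, at a solid stop. Its spring pushes out with about 4 N at rest, rising 0.6 N per mm to about 11 N fully in. Trapped and let go, it rises back to about 0.010. On it lies a 9 mm rubber pad (the pressing face), which gives about 1 mm per 10 N.
- keeper (a joint): How far the keeper has slid towards the base's +y, m: 0 open, 0.026 fully across, at a solid stop. It starts between 0 and 0.004, meets the ears at 0.006, stays where it is left and slides with about 2 N of friction. The arch sits on it in rubber bushes that give about 1 mm per 6 N of push.
- stand: Fixed birch plywood stand, 70 x 164 mm, 65 mm high, with three slots holding the cartons; origin: centre of its underside. Bystander.
- shield: Bystander: loose brass tube shield, 34 mm across, 55 mm high, open at the top; origin: centre of its underside. Stands close beside the block.
- biasknob: Bystander: loose red enamel knob, 40 mm across, 24 mm high, upright on the mat; origin: centre of its underside. Stands close beside the block.
- lampcover: Bystander: loose clear acrylic lamp cover, 52 mm across, 30 mm high; origin: centre of its underside. Stands close beside the block.
- carton0: Bystander: loose tan bakelite valve carton, 40 x 38 x 105 mm, upright in a slot of the stand; origin: centre of its underside.
- carton1: Bystander: loose tan bakelite valve carton, 40 x 38 x 105 mm, upright in a slot of the stand; origin: centre of its underside.
- carton2: Bystander: loose tan bakelite valve carton, 40 x 38 x 105 mm, upright in a slot of the stand; origin: centre of its underside.

How it is judged:
By the outcome, as a careful person would: the job done as asked, in the order asked, and still so for the second after the job is handed in, with the robot touching nothing.
It also fails if it takes over 46 s, if anything falls off the work surface, if the arm or the gripper's body presses on something with over 40 N, if the wrist force passes 120 N, or if a joint passes its speed limit or range.

## Robot

A 6-joint arm with a two-finger parallel gripper is mounted at the origin on the work surface. World frame = base frame: x ahead of the robot, y to its left, z up, the work surface at z = 0. Lengths are in m, angles in rad, forces in N, time in s.
With the tool pointing down it reaches from about 0.4 to 0.825 m from the base axis. Payload 7 kg.
Tool frame: the origin (TCP) lies at the very end of the fingers, on their centre line; the grasp point (between the pads) lies 19 mm behind it; x points along the fingers, y is the direction in which the jaws open and shut, and the axes are right-handed (so a half turn about x gives the same grasp; the last joint's range is limited). The gripper opens to 85 mm and grips with 20 to 120 N. Pads are 22 mm wide; open, the fingers measure 114 mm over their backs; the gripper's body (76 mm by 85 mm) begins 54 mm behind the grasp point. The pads swing forward as they close: fully open they stand 13 mm farther back than shut.
Start: joints at [1.428, 0.359, 0.012, 0, -1.224, -0.288], TCP at [0.282, 0.613, 0.231] pointing down, gripper open.
Joint ranges: [-3.07, 3.07], [-1.43, 2.12], [-1.02, 1.25], [-3.03, 1.67], [-3.05, -0], [-3.03, 3.03]. Speed limits (rad/s): [2.39, 2.39, 3.01, 3.14, 3.14, 3.14].

## Interface

Orientations are given as a unit quaternion [w, x, y, z].
In Python, from cell import readout, optics, ticket, nets gives the robot as it stands.
- The arm moves only by the tool servo_tool, never from a script. Its argument "moves" is a list of rows, each a list of 2 entries, a list of its own where there are three numbers: the shift along the tool's x, y, z in m, then the turn, a rotation vector about the tool's x, y, z in degrees. In form: [[[tx, ty, tz], [ax, ay, az]], ...]. A call has 1 to 10 rows; each row is the pose to reach, as a shift and turn from the pose commanded when the call began, along the tool's axes at that moment; what a row does not reach only later rows make up. A row lasts 1/10 s, in which the tool goes at most 50 mm and 8.59 degrees, less where a joint would pass 70% of its speed; a pose out of reach is approached as far as the arm can. A call with a gripper value outside its range is refused whole. "claw" is the opening, from 0 (shut) to 1 (fully open), set as the call begins (left out, the last holds). The fingers move at their own pace and stop on an object; "squeeze" is the grip in N (left out, the last holds). Time passes only in rows, so rows that repeat a pose let the fingers close. It gives the time, the measured TCP pose, the force and the opening at its end, in the units of the state.
- readout.state(): the state, without advancing time (a new reading comes with each control period).
- optics.capture(name): name is "scene" or "side" or "wrist"; returns (picture, depth): 480x640x3 uint8, blue, green, red; 480x640 float32, m along the optical axis (not along the pixel's ray), 0 where there is no reading.
- optics.camera_params(name): a dict with "K" (3x3 intrinsics, pixels), "dist_coeffs" ([k1, k2, p1, p2, k3] as OpenCV has them; the pictures are not rectified), "R" (3x3) and "t" (3): a world point X has camera coordinates R X + t; the wrist camera has in their place "hand_eye" (4x4, takes a point from camera to tool coordinates, whose origin is the TCP and whose axes are the tool frame's). Camera axes: x right, y down, z forward; pixel columns grow to the right and rows downward; lengths in m; the calibration is good to about 2 mm. A picture is of the moment at which its call begins: read the wrist's pose just before it. camera_params takes no time and is no camera call.
- ticket.job_done(): hands the job in, once; it reports no verdict.
Trained networks look in the newest picture that a camera, given by its name, has taken for a name from the list of things; names that differ only in an ending like _2 or _b are one class to them, and where a whole thing is asked for, a point or a joint stands for the part that bears it (a point fixed in the world has none). Each returns a list of dicts, best first, with "p" (0 to 1); they miss things now and then, are a little off and sometimes report something else, mostly with a low value. They report only what shows in the picture. A call takes as long as a camera call.
- nets.search_frame(camera, name): "extent" ([left, top, width, height] in pixels, round what is visible of it).
- nets.trace(camera, name): "region" (480x640 bool, what is visible of it) and "extent" ([left, top, width, height] in pixels, round what is visible of it).
- nets.place_of(camera, name): "uv" ([column, row] in pixels: a listed point, or the origin of a listed thing).
The state is a dict: "time": time; "joint_positions": joint angles; "qd": joint speeds; "joint_torque": joint torques, N m; "tcp_pos": TCP position; "orientation": TCP orientation; "force": force on the tool from outside, world axes, zero at the start; "ft_torque": the same for the moment, N m; "width": finger opening in m.
Only numpy, scipy, OpenCV 4.12 (cv2) and the standard library are available. Lean on these libraries where they do the work, as an engineer would, in place of code of your own. Each camera call takes 0.05 s, during which the arm holds its last target.

## Working session

There is one attempt and no reset: what is moved stays moved. The work goes in short steps, Python scripts to look and compute and a tool call to move; the robot and the scene stay as the last step left them, time stands still between calls to the robot, and variables do not carry over. Pictures are saved under pics/ and viewed, and the job is handed in when it is done.

Besides the shell and the picture viewer there is one more tool, called after "Request:" as name(argument=value, ...), one argument or row to a line, values as JSON. servo_tool: Moves the arm, as the interface text tells. Its arguments: {"type":"object","properties":{"moves":{"type":"array","items":{"type":"array"}},"claw":{"type":"number"},"squeeze":{"type":"number"}},"required":["moves"]}

```bash
mkdir -p pics; ls; python3 - <<'E'
from cell import readout, optics, nets
import cv2
print(readout.state())
for c in ["scene","side","wrist"]:
    im,d=optics.capture(c); cv2.imwrite(f"pics/{c}0.png",im)
    p=optics.camera_params(c); print(c,{k:(v if not hasattr(v,'tolist') else v.tolist()) for k,v in p.items()})
    for n in ["base","press_spot","arch_face","ears"]:
        r=nets.place_of(c,n); print(n,[(x['p'],x['uv']) for x in r[:2]])
E
```

```text
pics
{'time': 0.0, 'joint_positions': array([ 1.42810681e+00,  3.59349672e-01,  1.10984481e-02, -3.48513875e-04,
       -1.22412173e+00, -2.88118912e-01]), 'qd': array([ 1.26413429e-03, -9.65298427e-05, -1.59748196e-03, -1.34257849e-03,
       -8.21542943e-04, -6.28292151e-04]), 'joint_torque': array([ 5.59863111e-04, -5.83321452e+01,  2.93419987e+01,  6.93667307e+00,
       -6.04297325e-03,  8.08501852e-06]), 'tcp_pos': array([0.28169713, 0.61289091, 0.23040528]), 'orientation': array([ 0.15061522, -0.69068135,  0.15174395,  0.69083146]), 'force': array([ 0.28639064, -0.10798026, -0.32745292]), 'ft_torque': array([ 0.01213007, -0.02079161,  0.02556645]), 'width': 0.08559785844239155}
scene {'K': [[515.78091237102, 0.0, 316.1829637333016], [0.0, 515.78091237102, 237.89828791412398], [0.0, 0.0, 1.0]], 'dist_coeffs': [-0.10038265954360596, 0.0, 0.0, 0.0, 0.0], 'R': [[-0.6953615138090323, 0.7184179539416975, 0.01865498773614602], [0.5256397004033153, 0.5261289215431016, -0.6684992619859841], [-0.49007680058652386, -0.45504285663013944, -0.7434788014172017]], 't': [0.26782151076237115, -
[... 475 characters left out ...]
5945917069, -0.5886708258523944]], 't': [-0.45581381611338406, 0.2902992098730383, 0.8806756905509462]}
base [(0.64, [329.6, 315.4])]
press_spot []
arch_face []
ears []
wrist {'K': [[358.7836255197218, 0.0, 320.40900793858856], [0.0, 358.7836255197218, 240.37213355539598], [0.0, 0.0, 1.0]], 'dist_coeffs': [-0.03392986215614454, 0.0, 0.0, 0.0, 0.0], 'hand_eye': [[0.00028719199733159487, -0.26923128624035697, 0.9630755069204696, -0.142797721638744], [0.999999821167543, -0.00042789046988103805, -0.0004178212867598345, -1.4520520418059846e-05], [0.0005245813936401918, 0.9630754546862406, 0.26923111520634585, -0.06790341366231002], [0.0, 0.0, 0.0, 1.0]]}
base []
press_spot []
arch_face []
ears []
```

View pics/scene0.png

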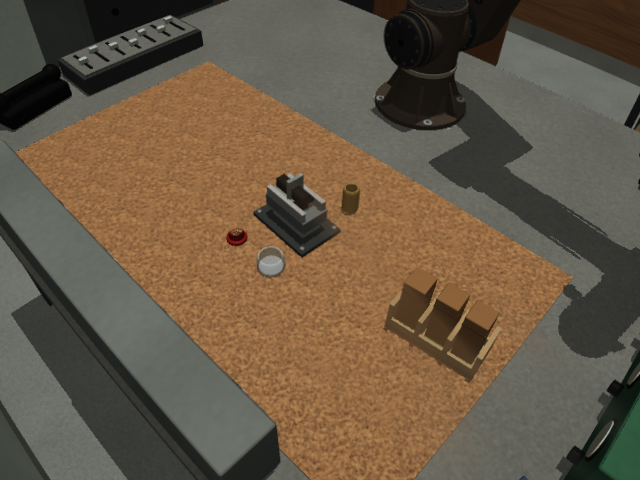

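View pics/side0.png

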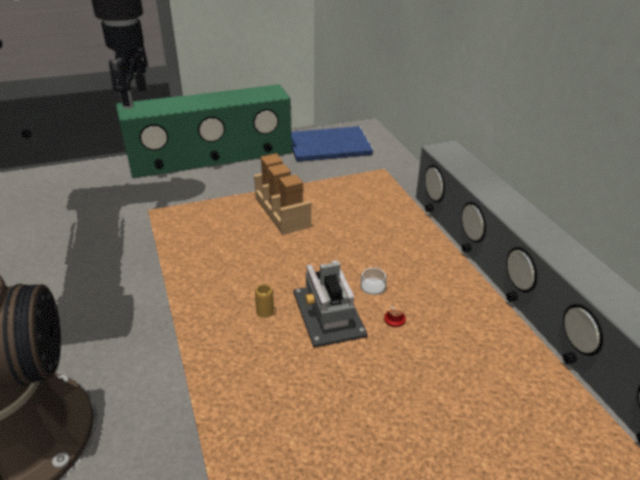

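View pics/wrist0.png

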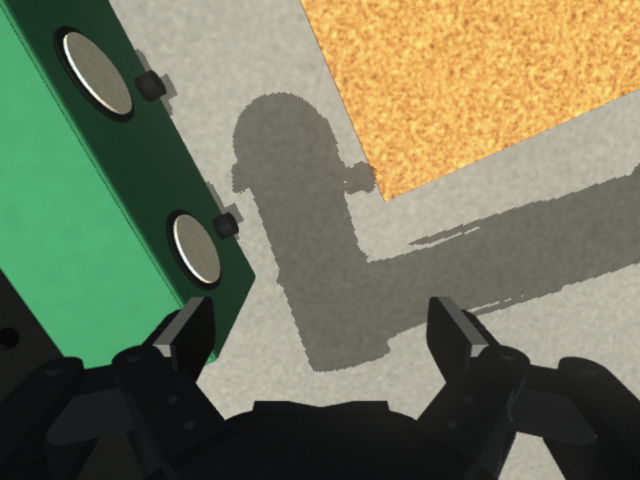

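The scene view has the block at about (295,215), with the brass shield at (350,198), the knob at (237,237) and the cover at (271,262). In the side view the block is at about (330,305). I'll deproject it and zoom in.

```bash
cat > h.py <<'E'
import numpy as np, cv2
from cell import optics, readout
from scipy.spatial.transform import Rotation as Ro
def T(c, st=None):
    """returns R_wc (cam->world), origin"""
    p=optics.camera_params(c)
    if c!="wrist":
        R=np.array(p["R"]);t=np.array(p["t"]); return R.T,-R.T@t
    q=np.array(st["orientation"]); Rt=Ro.from_quat(q[[1,2,3,0]]).as_matrix()
    H=np.array(p["hand_eye"]); return Rt@H[:3,:3], Rt@H[:3,3]+np.array(st["tcp_pos"])
def rays(c,uv,st=None):
    p=optics.camera_params(c)
    n=cv2.undistortPoints(np.float64(uv).reshape(-1,1,2),np.array(p["K"]),np.array(p["dist_coeffs"]))[:,0]
    R,o=T(c,st); return o, np.c_[n,np.ones(len(n))]@R.T
def atz(c,uv,z,st=None):
    o,d=rays(c,uv,st); return o+d*((z-o[2])/d[:,2])[:,None]
def atdepth(c,uv,dep,st=None):
    o,d=rays(c,uv,st); return o+d*np.asarray(dep)[:,None]
def proj(c,X,st=None):
    p=optics.camera_params(c); R,o=T(c,st); Xc=(np.atleast_2d(X)-o)@R
    return cv2.projectPoints(Xc,np.zeros(3),np.zeros(3),np.array(p["K"]),np.array(p["dist_coeffs"]))[0][:,0]
E
python3 - <<'E'
from h import *
from cell import nets
im=cv2.imread("pics/scene0.png"); cv2.imwrite("pics/s1.png",cv2.resize(im[140:290,200:400],None,fx=4,fy=4,interpolation=cv2.INTER_CUBIC))
im=cv2.imread("pics/side0.png"); cv2.imwrite("pics/s2.png",cv2.resize(im[240:360,240:420],None,fx=4.4,fy=4.4,interpolation=cv2.INTER_CUBIC))
for c in ["scene","side"]:
    _,dep=optics.capture(c)
    for n in ["base","shield","biasknob","lampcover","stand"]:
        for r in nets.place_of(c,n)[:1]:
            print(c,n,r['p'],atz(c,[r['uv']],0.0).round(3))
    r=nets.trace(c,"base")
    if r:
        m=r[0]['region']; v,u=np.nonzero(m&(dep>0)); P=atdepth(c,np.c_[u,v],dep[v,u])
        np.save(f"base_{c}.npy",P); print(len(P),P.min(0),P.max(0),np.histogram(P[:,2],bins=np.arange(-.01,.14,.01)))
        lo=P[abs(P[:,2]-.010)<.004]; print(cv2.minAreaRect((lo[:,:2]*1000).astype(np.float32)))
E
```

```text
scene shield 0.61 [[0.422 0.126 0.   ]]
scene biasknob 0.7 [[0.637 0.026 0.   ]]
scene lampcover 0.91 [[0.64  0.127 0.   ]]
scene stand 0.87 [[0.551 0.438 0.   ]]
1721 [0.47842076 0.00809254 0.00136185] [0.58712272 0.16599807 0.04281849] (array([   0,  155, 1478,   70,   10,    8,    0,    0,    0,    0,    0,
          0,    0,    0,    0]), array([-0.01,  0.  ,  0.01,  0.02,  0.03,  0.04,  0.05,  0.06,  0.07,
        0.08,  0.09,  0.1 ,  0.11,  0.12,  0.13,  0.14]))
((531.1965942382812, 86.33747863769531), (152.47903442382812, 103.49565887451172), 85.61479949951172)
side base 0.83 [[0.539 0.092 0.   ]]
side shield 0.6 [[0.424 0.13  0.   ]]
side biasknob 0.83 [[0.638 0.039 0.   ]]
side lampcover 0.89 [[0.642 0.133 0.   ]]
side stand 0.84 [[0.548 0.442 0.   ]]
1693 [0.47709351 0.00310207 0.00235297] [0.57734543 0.16189123 0.05583968] (array([   0,  142, 1493,   50,    0,    6,    2,    0,    0,    0,    0,
          0,    0,    0,    0]), array([-0.01,  0.  ,  0.01,  0.02,  0.03,  0.04,  0.05,  0.06,  0.07,
        0.08,  0.09,  0.1 ,  0.11,  0.12,  0.13,  0.14]))
((530.737548828125, 82.57565307617188), (153.57041931152344, 98.57804107666016), 85.95960235595703)
```

View pics/s1.png

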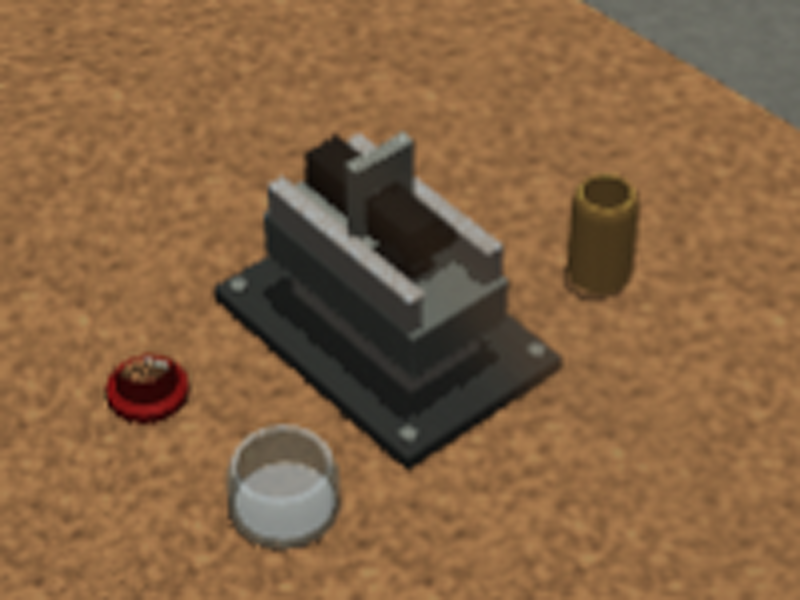

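View pics/s2.png

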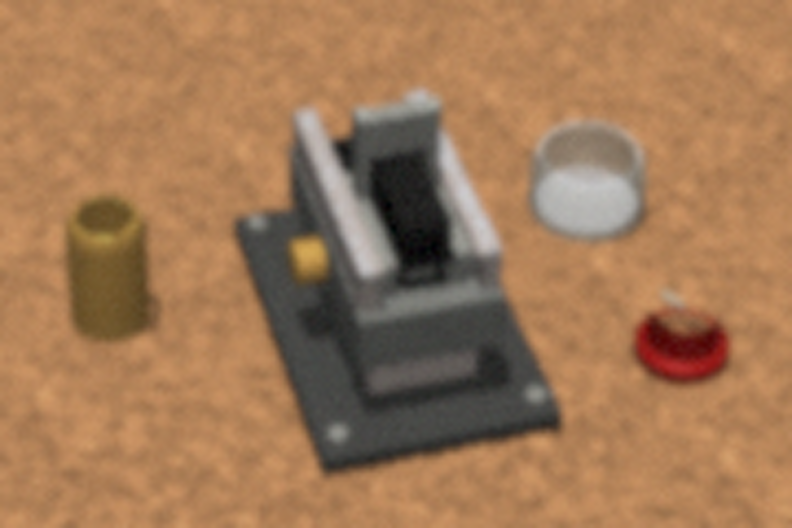

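The bar's empty margin is at the end facing world +y, so the block's +y should be close to world +y, at a yaw of about -4°. Next I'll work out the move to a viewing pose over the block.

```bash
cat >> h.py <<'E'
def tgt(yaw, xyz):
    """tool x down, tool z along base +y (yaw rad)"""
    z=np.array([-np.sin(yaw),np.cos(yaw),0]);x=np.array([0,0,-1.]);y=np.cross(z,x)
    return np.c_[x,y,z],np.array(xyz)
def rel(st,R,p):
    q=np.array(st["orientation"]);R0=Ro.from_quat(q[[1,2,3,0]]).as_matrix()
    return R0.T@(p-np.array(st["tcp_pos"])), np.degrees(Ro.from_matrix(R0.T@R).as_rotvec())
E
python3 - <<'E'
from h import *
st=readout.state(); print(st['time']); q=st['orientation'];print(Ro.from_quat(q[[1,2,3,0]]).as_matrix().round(3))
R,p=tgt(np.radians(-4.2),[.53,.03,.25]); print(rel(st,R,p))
R[:,1:]*=-1; print(rel(st,R,p))
E
```

```text
1.45
[[-0.    -0.418 -0.909]
 [ 0.    -0.909  0.418]
 [-1.    -0.     0.   ]]
(array([-0.01870993,  0.42636831, -0.469056  ]), array([6.95152705e+01, 2.17090423e-03, 2.50099193e-05]))
(array([-0.01870993,  0.42636831, -0.469056  ]), array([-1.10484729e+02, -2.75832252e-05,  2.39427163e-03]))
```

Request:
servo_tool(
  moves=[
    [[-0.02,0.045,-0.05],[7,0,0]],
    [[-0.02,0.07,-0.08],[12,0,0]],
    [[-0.02,0.1,-0.11],[17,0,0]],
    [[-0.02,0.135,-0.145],[22,0,0]],
    [[-0.02,0.17,-0.18],[28,0,0]],
    [[-0.02,0.2,-0.215],[33,0,0]],
    [[-0.02,0.23,-0.25],[38,0,0]],
    [[-0.02,0.265,-0.29],[44,0,0]],
    [[-0.02,0.3,-0.325],[49,0,0]],
    [[-0.02,0.33,-0.36],[55,0,0]],
  ],
  claw=0,
)

```text
time: 2.45
tcp_pos: [0.4714, 0.1611, 0.2518]
orientation: [-0.454, 0.542, -0.454, -0.542]
force: [0.6, 0.6, -0.0]
width: -0.0002
```

```bash
python3 - <<'E'
from h import *
st=readout.state(); print(st['time'])
R,p=tgt(np.radians(-4.2),[.53,.03,.25]); print(rel(st,R,p))
E
```

```text
2.45
(array([ 0.00178284, -0.03464394, -0.13939406]), array([14.32685239,  0.03756411,  0.0490147 ]))
```

Request:
servo_tool(
  moves=[
    [[0,-0.012,-0.045],[5,0,0]],
    [[0,-0.023,-0.09],[10,0,0]],
    [[0,-0.035,-0.139],[14.3,0,0]],
    [[0,-0.035,-0.139],[14.3,0,0]],
    [[0,-0.035,-0.139],[14.3,0,0]],
  ],
)

```text
time: 2.95
tcp_pos: [0.5307, 0.0313, 0.2511]
orientation: [0.518, -0.482, 0.518, 0.482]
force: [0.3, -0.1, -0.1]
width: -0.0002
```

```bash
python3 - <<'E'
from h import *
from cell import nets
st=readout.state(); print(st['time'],st['tcp_pos'],st['orientation'],np.abs(st['qd']).max(),st['force'])
im,dep=optics.capture("wrist"); cv2.imwrite("pics/w1.png",im); np.savez("w1.npz",dep=dep,pos=st['tcp_pos'],q=st['orientation'])
for n in ["base","press_spot","arch_face","ears"]:
    r=nets.place_of("wrist",n); print(n,[(x['p'],x['uv']) for x in r[:2]])
r=nets.search_frame("wrist","base"); print([(x['p'],x['extent']) for x in r[:1]])
E
```

```text
2.95 [0.53067892 0.03126901 0.25109051] [ 0.51765344 -0.48151573  0.51786375  0.48165824] 0.047869356316901764 [ 0.31538658 -0.06217497 -0.08238587]
base []
press_spot []
arch_face []
ears [(0.31, [220.5, 209.9])]
[(0.89, [274.8, 185.8, 98.2, 129.0])]
```

View pics/w1.png

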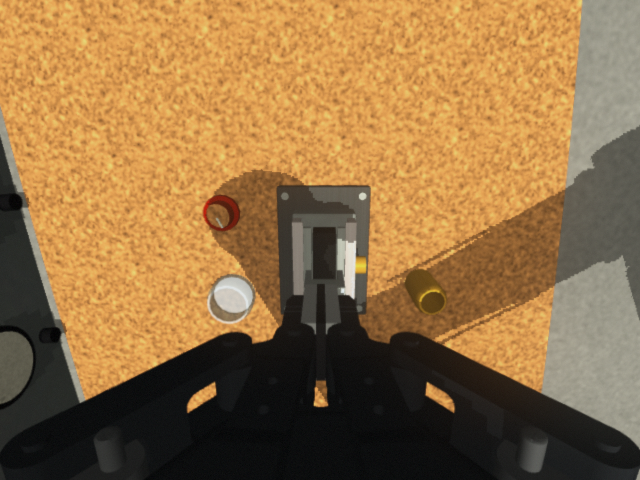

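The wrist view looks down from the block's -y side. The bar starts at about (323,228), close to the head's -y end at row 214, which confirms that +y points towards world +y. The fingers hide the arch, so I'll back off and look again.

Request:
servo_tool(
  moves=[
    [[0.02,0,-0.04],[0,0,0]],
    [[0.04,0,-0.08],[0,0,0]],
    [[0.06,0,-0.11],[0,0,0]],
    [[0.06,0,-0.11],[0,0,0]],
    [[0.06,0,-0.11],[0,0,0]],
  ],
)

```text
time: 3.75
tcp_pos: [0.5228, -0.077, 0.1912]
orientation: [0.517, -0.482, 0.517, 0.482]
force: [0.4, 0.4, 0.5]
width: -0.0001
```

```bash
python3 - <<'E'
from h import *
from cell import nets
st=readout.state(); print(st['time'],st['tcp_pos'],st['orientation'],np.abs(st['qd']).max(),st['force'])
im,dep=optics.capture("wrist"); cv2.imwrite("pics/w2.png",im); np.savez("w2.npz",dep=dep,tcp_pos=st['tcp_pos'],orientation=st['orientation'])
for n in ["base","press_spot","arch_face","ears"]:
    r=nets.place_of("wrist",n); print(n,[(x['p'],x['uv']) for x in r[:2]])
cv2.imwrite("pics/w2c.png",cv2.resize(im[140:340,200:460],None,fx=3,fy=3,interpolation=cv2.INTER_CUBIC))
E
```

```text
3.75 [ 0.52278151 -0.0769969   0.19120379] [ 0.51689599 -0.48225249  0.51729479  0.48234549] 0.022552701095587865 [0.3954456  0.3603023  0.45847718]
base []
press_spot []
arch_face []
ears []
```

View pics/w2.png

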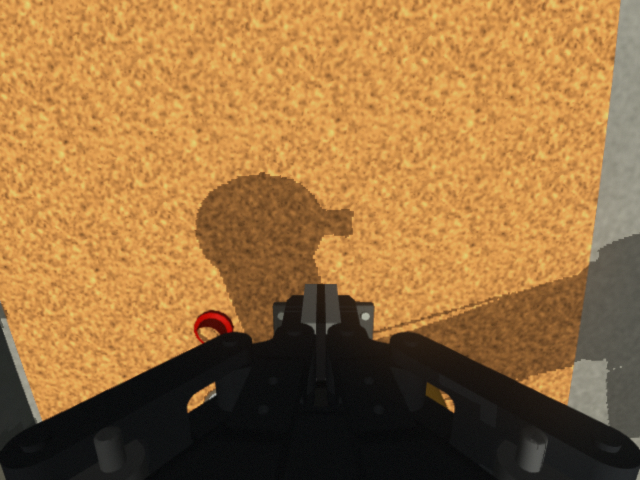

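That was the wrong way: image-up is world -y, and the block is now hidden under the gripper. I'll go the other way.

Request:
servo_tool(
  moves=[
    [[-0.04,0,0.03],[0,0,0]],
    [[-0.05,0,0.07],[0,0,0]],
    [[-0.05,0,0.11],[0,0,0]],
    [[-0.05,0,0.15],[0,0,0]],
    [[-0.05,0,0.19],[0,0,0]],
    [[-0.05,0,0.22],[0,0,0]],
    [[-0.05,0,0.22],[0,0,0]],
    [[-0.05,0,0.22],[0,0,0]],
  ],
)

```text
time: 4.8
tcp_pos: [0.5379, 0.1436, 0.2414]
orientation: [0.517, -0.483, 0.516, 0.483]
force: [-0.1, 0.3, 0.2]
width: -0.0001
```

```bash
python3 - <<'E'
from h import *
from cell import nets
st=readout.state(); print(st['time'],st['tcp_pos'],st['orientation'],np.abs(st['qd']).max(),st['force'])
im,dep=optics.capture("wrist"); cv2.imwrite("pics/w3.png",im); np.savez("w3.npz",dep=dep,tcp_pos=st['tcp_pos'],orientation=st['orientation'])
for n in ["base","press_spot","arch_face","ears"]:
    r=nets.place_of("wrist",n); print(n,[(x['p'],x['uv']) for x in r[:2]])
E
```

```text
4.8 [0.53792702 0.14357591 0.24142645] [ 0.51651813 -0.48294857  0.51646577  0.48294183] 0.029303183033753576 [-0.08053781  0.25630188  0.23179913]
base []
press_spot [(0.36, [425.9, 189.9])]
arch_face []
ears []
```

View pics/w3.png

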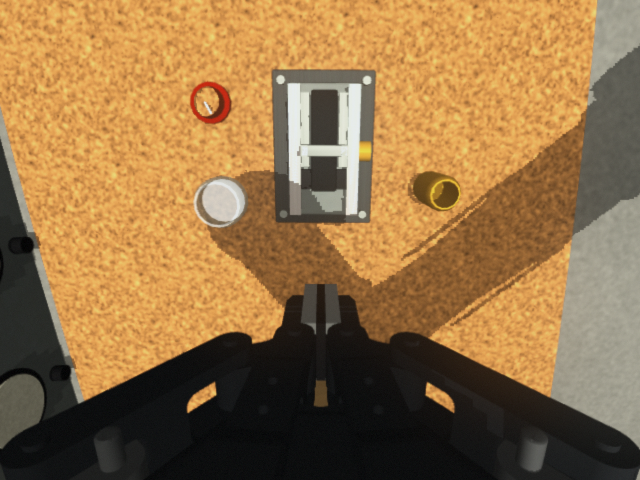

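Now the whole block shows. The plate corners are at about (273,70), (376,70), (370,222) and (276,222), the arch bar is at row 151 and the black bar spans columns 310–338. I'll measure from the depth image.

```bash
python3 - <<'E'
from h import *
d=np.load("w3.npz"); st=dict(tcp_pos=d['tcp_pos'],orientation=d['orientation']); dep=d['dep']
v,u=np.mgrid[55:240,262:390]; v=v.ravel();u=u.ravel(); dd=dep[v,u]; k=dd>0
P=atdepth("wrist",np.c_[u,v][k],dd[k],st); uk,vk=u[k],v[k]
mat=P[P[:,2]<.004]; print("mat z",np.median(P[(uk<268)][:,2]),len(P))
h,e=np.histogram(P[:,2],bins=np.arange(-.006,.14,.004)); print([(round(a,3),int(b)) for a,b in zip(e,h) if b])
z0=np.median(P[(uk<268)][:,2])
pl=P[abs(P[:,2]-z0-.010)<.004]; rc=cv2.minAreaRect((pl[:,:2]*1000).astype(np.float32)); print("plate",rc)
np.save("P3.npy",P)
# corners via image
C=atz("wrist",[[273,70],[376,70],[370.5,222],[275.5,222]],.010+z0,st); print(C.round(4), C.mean(0))
print(np.linalg.norm(C[0]-C[1]),np.linalg.norm(C[1]-C[2]))
yaw=np.radians(rc[2]-90); c=np.array(rc[0])/1000
for y in (yaw,):
    L=(P[:,:2]-c)@np.array([[np.cos(y),-np.sin(y)],[np.sin(y),np.cos(y)]])
    for nm,m in [("rail+",(abs(L[:,0]-.023)<.003)&(abs(L[:,1])<.05)),("rail-",(abs(L[:,0]+.023)<.003)&(abs(L[:,1])<.05)),("pl-",(abs(L[:,0])<.007)&(L[:,1]>-.042)&(L[:,1]<-.016)),("pl+",(abs(L[:,0])<.007)&(L[:,1]>.004)&(L[:,1]<.026)),("top",P[:,2]>z0+.1)]:
        q=P[m]; print(nm,len(q),np.percentile(q[:,2],[10,50,90]).round(4), L[m].min(0).round(4),L[m].max(0).round(4))
E
```

```text
mat z 0.004142747290271198 23562
[(np.float64(-0.002), 24), (np.float64(0.002), 8189), (np.float64(0.006), 106), (np.float64(0.01), 2405), (np.float64(0.014), 3278), (np.float64(0.018), 28), (np.float64(0.05), 29), (np.float64(0.054), 144), (np.float64(0.058), 66), (np.float64(0.062), 1350), (np.float64(0.066), 428), (np.float64(0.074), 29), (np.float64(0.078), 862), (np.float64(0.082), 3382), (np.float64(0.086), 316), (np.float64(0.09), 6), (np.float64(0.094), 90), (np.float64(0.098), 2253), (np.float64(0.118), 153), (np.float64(0.122), 424)]
plate ((531.213134765625, 84.79753112792969), (150.69448852539062, 100.6024398803711), 85.9288330078125)
[[0.5739 0.0079 0.0141]
 [0.476  0.0145 0.0141]
 [0.486  0.1625 0.0141]
 [0.5862 0.1557 0.0141]] [0.5305392  0.08514989 0.01414275]
0.0981105633429438 0.14837790765881434
rail+ 930 [0.0841 0.0849 0.0859] [ 0.02   -0.0499] [0.026  0.0499]
rail- 936 [0.0839 0.0849 0.0858] [-0.026 -0.05 ] [-0.02    0.0498]
pl- 683 [0.0985 0.0994 0.1003] [-0.007  -0.0417] [ 0.0068 -0.0165]
pl+ 509 [0.0986 0.0994 0.1003] [-0.0067  0.0043] [0.0068 0.026 ]
top 577 [0.1215 0.1225 0.1234] [-0.0171 -0.0058] [0.0171 0.002 ]
```

Sizes and heights agree with the description: plate 150.7 × 100.6 mm, arch 34 × 7.8 mm, head about +3 mm, yaw -4.07°, and the keeper at about 4 mm. Now I'll go above the press spot at base y -30 mm.

```bash
cat >> h.py <<'E'
YAW=np.radians(-4.07); C0=np.array([.5312,.0848])
def base2w(x,y,z): 
    c,s=np.cos(YAW),np.sin(YAW); return np.array([C0[0]+c*x-s*y,C0[1]+s*x+c*y,z])
def inbase(st):
    c,s=np.cos(YAW),np.sin(YAW); R=np.array([[c,-s],[s,c]])
    p=np.array(st['tcp_pos']);f=np.array(st['force']); return (p[:2]-C0)@R*1000,p[2]*1000,f[:2]@R,f[2]
E
python3 - <<'E'
from h import *
st=readout.state(); R,_=tgt(YAW,[0,0,0]); print(rel(st,R,base2w(0,-.03,.12)),st['time'],inbase(st))
E
```

```text
(array([ 0.12154363,  0.00297916, -0.08717476]), array([0.0312394 , 0.01089697, 0.01699289])) 5.05 (array([ 2.89558757, 57.15324351]), np.float64(241.56107840315406), array([0.25997037, 0.65668411]), np.float64(0.09510549684977102))
```

Request:
servo_tool(
  moves=[
    [[0.0,0.003,-0.04],[0,0,0]],
    [[0.04,0.003,-0.07],[0,0,0]],
    [[0.07,0.003,-0.087],[0,0,0]],
    [[0.1,0.003,-0.087],[0,0,0]],
    [[0.12,0.003,-0.087],[0,0,0]],
    [[0.12,0.003,-0.087],[0,0,0]],
    [[0.12,0.003,-0.087],[0,0,0]],
    [[0.12,0.003,-0.087],[0,0,0]],
  ],
)

```text
time: 5.85
tcp_pos: [0.5301, 0.056, 0.1228]
orientation: [0.518, -0.483, 0.516, 0.482]
force: [0.3, -0.7, 0.8]
width: 0.0001
```

```bash
python3 - <<'E'
from h import *
st=readout.state(); R,_=tgt(YAW,[0,0,0]); print(rel(st,R,base2w(0,-.03,.105)),st['time'],inbase(st))
im,dep=optics.capture("side"); cv2.imwrite("pics/s3.png",cv2.resize(im[190:370,220:440],None,fx=3.4,fy=3.4))
E
```

```text
(array([ 0.01776702,  0.00096445, -0.00117145]), array([0.09193434, 0.04574047, 0.11902336])) 5.85 (array([  0.92566828, -28.84121775]), np.float64(122.76990926438626), array([ 0.31073226, -0.65042492]), np.float64(0.8029309333535878))
```

View pics/s3.png

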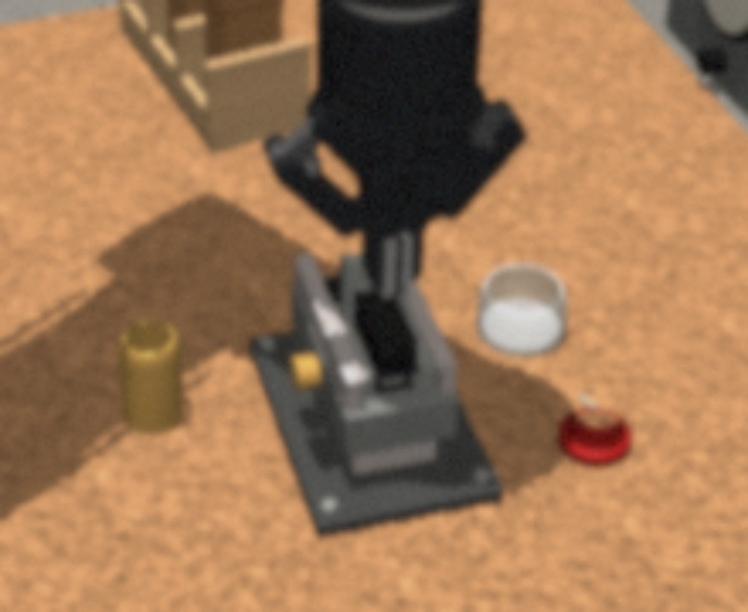

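The fingers stand over the bar, with the arch behind them. I'll descend to just above the top.

Request:
servo_tool(
  moves=[
    [[0.006,0.001,-0.001],[0,0,0]],
    [[0.012,0.001,-0.001],[0,0,0]],
    [[0.018,0.001,-0.001],[0,0,0]],
    [[0.02,0.001,-0.001],[0,0,0]],
    [[0.021,0.001,-0.001],[0,0,0]],
    [[0.022,0.001,-0.001],[0,0,0]],
    [[0.023,0.001,-0.001],[0,0,0]],
    [[0.024,0.001,-0.001],[0,0,0]],
    [[0.025,0.001,-0.001],[0,0,0]],
    [[0.025,0.001,-0.001],[0,0,0]],
  ],
)

```text
time: 6.9
tcp_pos: [0.5281, 0.0549, 0.0965]
orientation: [0.517, -0.482, 0.517, 0.482]
force: [-1.0, -0.5, 3.7]
width: -0.0003
```

Contact at z≈0.0965. Pressing on, I expect the stop around 0.084.

Request:
servo_tool(
  moves=[
    [[0.001,0,0],[0,0,0]],
    [[0.002,0,0],[0,0,0]],
    [[0.003,0,0],[0,0,0]],
    [[0.004,0,0],[0,0,0]],
    [[0.005,0,0],[0,0,0]],
    [[0.006,0,0],[0,0,0]],
    [[0.007,0,0],[0,0,0]],
    [[0.008,0,0],[0,0,0]],
    [[0.009,0,0],[0,0,0]],
    [[0.009,0,0],[0,0,0]],
  ],
)

```text
time: 7.9
tcp_pos: [0.5282, 0.0548, 0.0877]
orientation: [0.517, -0.483, 0.517, 0.482]
force: [-3.0, -0.1, 9.5]
width: 0.0
```

Request:
servo_tool(
  moves=[
    [[0.0005,0,0],[0,0,0]],
    [[0.001,0,0],[0,0,0]],
    [[0.0015,0,0],[0,0,0]],
    [[0.002,0,0],[0,0,0]],
    [[0.0025,0,0],[0,0,0]],
    [[0.003,0,0],[0,0,0]],
    [[0.003,0,0],[0,0,0]],
    [[0.003,0,0],[0,0,0]],
  ],
)

```text
time: 8.7
tcp_pos: [0.5284, 0.0547, 0.0856]
orientation: [0.517, -0.483, 0.517, 0.482]
force: [-6.0, -1.3, 15.9]
width: 0.0
```

```bash
python3 - <<'E'
from h import *
st=readout.state(); print(st['time'],inbase(st))
E
```

```text
8.7 (array([ -0.67064922, -30.2043978 ]), np.float64(85.61492495602855), array([-5.86065356, -1.68389628]), np.float64(15.893751040923393))
```

At the stop: the last 2 mm added 6 N, for 15.9 N in total. Next I'll slide along +y in the free gap to gauge the friction.

Request:
servo_tool(
  moves=[
    [[0,0,0.001],[0,0,0]],
    [[0,0,0.002],[0,0,0]],
    [[0,0,0.003],[0,0,0]],
    [[0,0,0.004],[0,0,0]],
    [[0,0,0.005],[0,0,0]],
    [[0,0,0.006],[0,0,0]],
    [[0,0,0.007],[0,0,0]],
    [[0,0,0.008],[0,0,0]],
  ],
)

```text
time: 9.5
tcp_pos: [0.5291, 0.0609, 0.0857]
orientation: [0.516, -0.483, 0.517, 0.482]
force: [-1.3, -11.1, 16.1]
width: -0.0002
```

```bash
python3 - <<'E'
from h import *
st=readout.state(); print(st['time'],inbase(st))
E
```

```text
9.5 (array([ -0.42731521, -23.95249181]), np.float64(85.74080987941623), array([ -0.50011642, -11.15087631]), np.float64(16.134168708661296))
```

Friction is about 11 N. I'll ease the press by about 2 N and continue towards the arch.

Request:
servo_tool(
  moves=[
    [[-0.0004,0,0.001],[0,0,0]],
    [[-0.0004,0,0.002],[0,0,0]],
    [[-0.0004,0,0.003],[0,0,0]],
    [[-0.0004,0,0.004],[0,0,0]],
    [[-0.0004,0,0.005],[0,0,0]],
    [[-0.0004,0,0.006],[0,0,0]],
    [[-0.0004,0,0.007],[0,0,0]],
    [[-0.0004,0,0.008],[0,0,0]],
    [[-0.0004,0,0.009],[0,0,0]],
  ],
)

```text
time: 10.4
tcp_pos: [0.5298, 0.07, 0.086]
orientation: [0.517, -0.483, 0.517, 0.482]
force: [0.0, -11.4, 13.7]
width: 0.0002
```

```bash
python3 - <<'E'
from h import *
st=readout.state(); print(st['time'],inbase(st))
E
```

```text
10.4 (array([ -0.30672447, -14.81557017]), np.float64(85.9920217257863), array([  0.85741619, -11.40858067]), np.float64(13.727314290191812))
```

The arch is in contact, and 13.7 N still holds the plunger at the stop. Continuing across the ears.

Request:
servo_tool(
  moves=[
    [[0,0,0.001],[0,0,0]],
    [[0,0,0.002],[0,0,0]],
    [[0,0,0.003],[0,0,0]],
    [[0,0,0.004],[0,0,0]],
    [[0,0,0.005],[0,0,0]],
  ],
)

```text
time: 10.9
tcp_pos: [0.5302, 0.075, 0.086]
orientation: [0.517, -0.483, 0.517, 0.482]
force: [-1.5, -10.3, 14.4]
width: 0.0004
```

```bash
python3 - <<'E'
from h import *
st=readout.state(); print(st['time'],inbase(st))
E
```

```text
10.9 (array([-0.3103428 , -9.84584668]), np.float64(85.99212514356242), array([ -0.75366362, -10.40754199]), np.float64(14.384530500537068))
```

Request:
servo_tool(
  moves=[
    [[0,0,0.001],[0,0,0]],
    [[0,0,0.002],[0,0,0]],
    [[0,0,0.003],[0,0,0]],
    [[0,0,0.004],[0,0,0]],
    [[0,0,0.005],[0,0,0]],
    [[0,0,0.006],[0,0,0]],
    [[0,0,0.007],[0,0,0]],
    [[0,0,0.008],[0,0,0]],
    [[0,0,0.009],[0,0,0]],
    [[0,0,0.01],[0,0,0]],
  ],
)

```text
time: 11.9
tcp_pos: [0.5309, 0.085, 0.086]
orientation: [0.517, -0.483, 0.517, 0.482]
force: [-1.3, -11.1, 14.0]
width: -0.0003
```

```bash
python3 - <<'E'
from h import *
st=readout.state(); print(st['time'],inbase(st))
im,dep=optics.capture("side"); cv2.imwrite("pics/s4.png",cv2.resize(im[190:370,220:440],None,fx=3.4,fy=3.4))
E
```

```text
11.9 (array([-0.30308186,  0.17445714]), np.float64(85.95943406616362), array([ -0.5033372, -11.1713245]), np.float64(14.005436281779511))
```

View pics/s4.png

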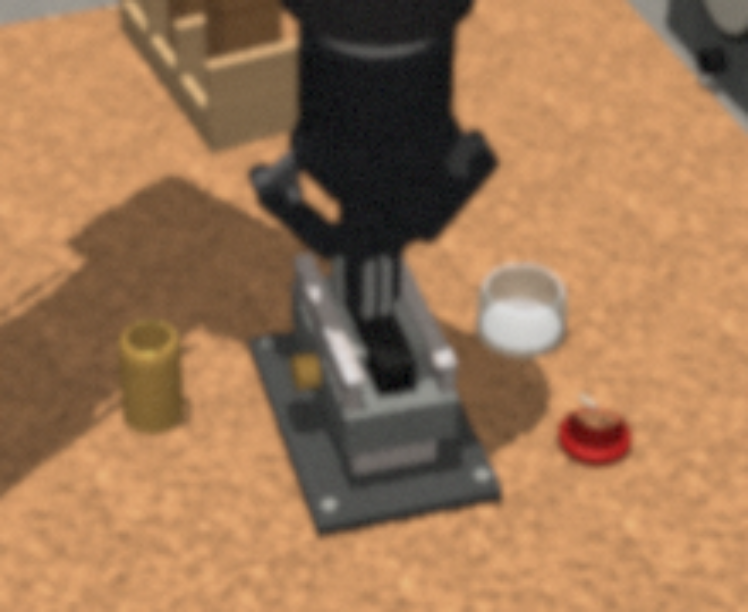

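The arch is moving with the fingers, and the plunger is down. I'll take the last few millimetres up to the stop.

Request:
servo_tool(
  moves=[
    [[0,0,0.001],[0,0,0]],
    [[0,0,0.002],[0,0,0]],
    [[0,0,0.003],[0,0,0]],
    [[0,0,0.004],[0,0,0]],
    [[0,0,0.0045],[0,0,0]],
    [[0,0,0.005],[0,0,0]],
  ],
)

```text
time: 12.55
tcp_pos: [0.5313, 0.09, 0.086]
orientation: [0.517, -0.483, 0.517, 0.482]
force: [-1.0, -11.5, 13.9]
width: -0.0
```

```bash
python3 - <<'E'
from h import *
st=readout.state(); print(st['time'],inbase(st))
E
```

```text
12.55 (array([-0.26657145,  5.19099029]), np.float64(85.96925111460585), array([ -0.16212236, -11.5397157 ]), np.float64(13.856118354721572))
```

Request:
servo_tool(
  moves=[
    [[0,0,0.0005],[0,0,0]],
    [[0,0,0.001],[0,0,0]],
    [[0,0,0.001],[0,0,0]],
  ],
)

```text
time: 12.85
tcp_pos: [0.5313, 0.0907, 0.086]
orientation: [0.516, -0.483, 0.517, 0.482]
force: [0.2, -12.3, 13.9]
width: -0.0002
```

Request:
servo_tool(
  moves=[
    [[0,0,0.0005],[0,0,0]],
    [[0,0,0.001],[0,0,0]],
    [[0,0,0.001],[0,0,0]],
  ],
)

```text
time: 13.15
tcp_pos: [0.5313, 0.0913, 0.086]
orientation: [0.516, -0.483, 0.518, 0.481]
force: [1.1, -14.9, 13.8]
width: 0.0003
```

Request:
servo_tool(
  moves=[
    [[0,0,0.0004],[0,0,0]],
    [[0,0,0.0008],[0,0,0]],
    [[0,0,0.0008],[0,0,0]],
    [[0,0,0.0008],[0,0,0]],
  ],
)

```text
time: 13.55
tcp_pos: [0.5313, 0.0916, 0.086]
orientation: [0.516, -0.484, 0.518, 0.481]
force: [1.3, -17.1, 14.9]
width: -0.0004
```

```bash
python3 - <<'E'
from h import *
st=readout.state(); print(st['time'],inbase(st))
E
```

```text
13.55 (array([-0.38022384,  6.81059139]), np.float64(86.0008968909812), array([  2.48023581, -17.01126975]), np.float64(14.866144403308528))
```

The force is rising at the bush stiffness, about 7 N on the arch, and the position matches the end stop (about 26 mm). I'll back off in -y, then lift.

Request:
servo_tool(
  moves=[
    [[0,0,-0.001],[0,0,0]],
    [[0,0,-0.002],[0,0,0]],
    [[0,0,-0.004],[0,0,0]],
    [[0,0,-0.005],[0,0,0]],
    [[0,0,-0.005],[0,0,0]],
    [[-0.003,0,-0.005],[0,0,0]],
    [[-0.008,0,-0.005],[0,0,0]],
    [[-0.02,0,-0.005],[0,0,0]],
    [[-0.05,0,-0.005],[0,0,0]],
    [[-0.09,0,-0.005],[0,0,0]],
  ],
)

```text
time: 14.55
tcp_pos: [0.5292, 0.089, 0.1744]
orientation: [0.516, -0.482, 0.518, 0.483]
force: [1.1, 0.3, -0.2]
width: -0.0002
```

Request:
servo_tool(
  moves=[
    [[-0.04,0,0.02],[0,0,0]],
    [[-0.06,0,0.05],[0,0,0]],
    [[-0.06,0,0.06],[0,0,0]],
    [[-0.06,0,0.06],[0,0,0]],
    [[-0.06,0,0.06],[0,0,0]],
  ],
)

```text
time: 15.05
tcp_pos: [0.5339, 0.1491, 0.2338]
orientation: [0.516, -0.482, 0.518, 0.483]
force: [0.4, 0.2, -0.3]
width: 0.0003
```

```bash
python3 - <<'E'
from h import *
st=readout.state(); print(st['time'],inbase(st))
im,dep=optics.capture("wrist"); cv2.imwrite("pics/w5.png",im)
v,u=np.mgrid[40:300,250:400]; v=v.ravel();u=u.ravel(); dd=dep[v,u]; k=dd>0
P=atdepth("wrist",np.c_[u,v][k],dd[k],st); c,s=np.cos(YAW),np.sin(YAW); L=(P[:,:2]-C0)@np.array([[c,-s],[s,c]])
ok=(abs(L[:,0])<.055)&(abs(L[:,1])<.08)
for nm,m in [("rail",(abs(abs(L[:,0])-.023)<.003)&(abs(L[:,1])<.05)),("pl-",(abs(L[:,0])<.007)&(L[:,1]>-.042)&(L[:,1]<0.01)),("top",ok&(P[:,2]>.115))]:
    q=P[m]; print(nm,len(q),np.percentile(q[:,2],[10,50,90]).round(4) if len(q) else 0, L[m].min(0).round(4),L[m].max(0).round(4))
im,_=optics.capture("scene"); cv2.imwrite("pics/s6.png",cv2.resize(im[140:290,200:400],None,fx=4,fy=4))
E
```

```text
15.05 (array([-1.89208588, 64.28251975]), np.float64(233.76013901741499), array([0.40568731, 0.19272819]), np.float64(-0.3290736303329507))
rail 1994 [0.084  0.085  0.0859] [-0.026 -0.05 ] [0.026 0.05 ]
pl- 1269 [0.0886 0.0895 0.0905] [-0.0066 -0.0419] [0.0067 0.0096]
top 1262 [0.1218 0.2394 0.2504] [-0.0167  0.016 ] [0.0171 0.0585]
```

View pics/w5.png

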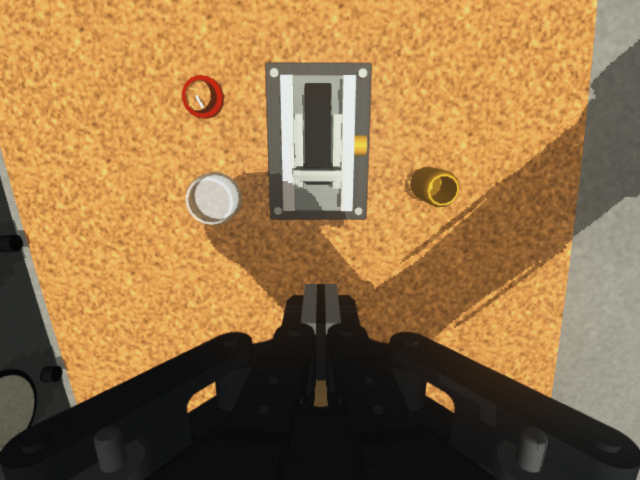

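View pics/s6.png

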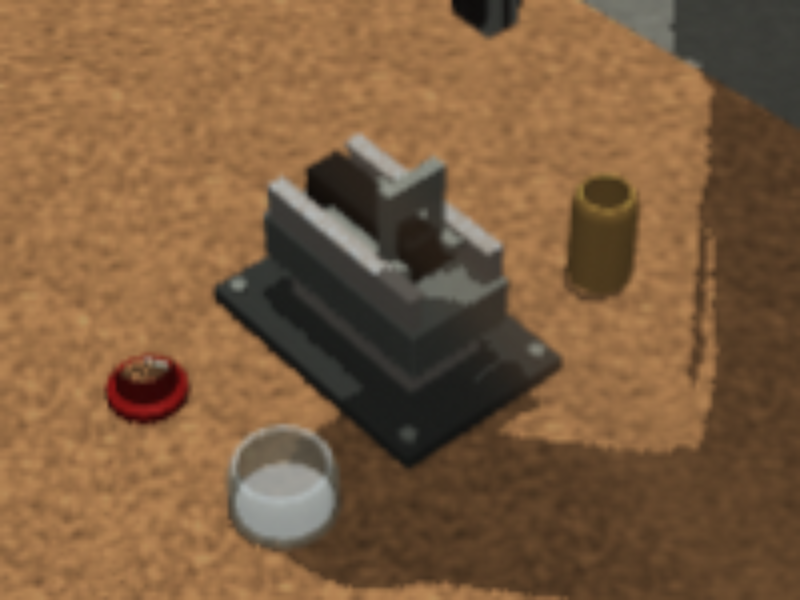

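After release the plunger top is 9.9 mm below its rest height (trapped at about 0.010). The arch face is at base y = +16.0 mm, which puts the keeper at 26 mm, fully across. The shield, knob and cover are where they were, so I'm handing in.

```bash
python3 - <<'E'
from cell import ticket, readout
print(readout.state()['time'], ticket.job_done())
E
```

```text
the job is handed in; nothing more can be done
15.15 None
```

The interlock is set to held, and I handed the job in at about 15 s with the arm clear of everything.

**How it was done:** I pressed the plunger to its stop with the closed fingers on the -y side of the arch. Keeping it pressed, I slid along +y until the keeper reached its end stop, then backed off and lifted. The highest readings between moves were about 16 N of press and 17 N sideways. Of the sideways force, roughly 10 N was friction on the rubber pad and 7 N was push on the arch. The combined force never read above about 23 N.

**Last checks, after release:**
- **Plunger:** its top is 9.9 mm below rest height, which matches the trapped value of about 10 mm.
- **Keeper:** the arch face is at base y +16.0 mm, so the keeper is at 26 mm, fully across.
- **Bystanders:** the shield, knob and lamp cover look unmoved in the pictures. I did not look at the cartons again, but while it was low the arm worked only at the block, about 0.35 m from their stand.

**What disagreed:**
- The trained networks gave no usable hits for press_spot, arch_face or ears, so I took those positions from the plate fit and depth readings. Those agreed with the given sizes.
- The wrist camera read the mat about 4 mm high, so I found the contact height by touch.

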